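Lay a screwdriver in the demagnetiser and pull its start knob

TASK

Demagnetise the yellow-handled screwdriver: set it down (do not drop it) in the two V-rests of the demagnetiser, handle centred in both rests and blade pointing away from you between the two copper pole blocks, and let go of it. Then switch the demagnetiser on: pull its red spring knob straight out as far as it goes, keep it out for a good second, and let it go back fully home to rest. Leave the screwdriver lying in the rests and the green screwdriver and the copper ring where they are.

Things in the scene. Friction and masses are not known exactly. Their poses are not given: they have to be found in the camera images.
- demag: bench demagnetiser, fixed to the bench, yaw within 0.2 rad. Origin at bench level; +x points away from its front, +y left. Dark bed plate (x -112 to 112 mm, y -2 to 112 mm, 12 mm high) with two aluminium V-rests and two copper pole blocks; right of it a blue housing (x -28 to 112 mm, y -96 to -4 mm, 72 mm high) with a red pull knob on its front
- cradle (a point): where the middle of the screwdriver handle belongs: above the line of the V-rests (which runs along the demagnetiser's x), midway between the two rests, 50 mm above the bench; at (-34, 55, 50) mm in the demagnetiser's frame
- v_bottom (a point): bottom of the 90 degree V, 20 mm below point cradle, 30 mm above the bench. The two V-rests are each 22 mm long along their line, centred 39 mm in front of and 39 mm behind this point, 56 mm free between them for the fingers; the Vs are about 60 mm wide at their top, 60 mm above the bench
- pole_gap (a point): middle of the 36 mm wide gap between the two copper pole blocks, 100 mm beyond point cradle along the line of the rests, 50 mm above the bench; the blocks with their black cheeks are 50 mm long, their tops 61 mm above the bench. The blade lies in this gap
- yellow_driver: loose screwdriver, yellow handle, 190 mm long, 80 g. Origin at its middle on its underside; its own x points along it from handle to blade tip. Handle 104 mm long (x -95 to 9 mm), 28 mm thick; blade 6 mm thick. It starts lying on the bench left of the demagnetiser, in front of the blue vice, blade pointing left and away from the robot (yaw 0.5 to 1.6 rad)
- handle_mid (a point): middle of the yellow handle, on its axis (14 mm above the bench at the start); it is 43 mm behind the screwdriver's origin and near its centre of mass: the place to grip. Beyond the blade's tip stands the fixed blue vice (x 0.53 to 0.61 m, y 0.36 to 0.54 m, 64 mm high)
- blade_tip (a point): tip of the yellow screwdriver's blade, 135 mm from handle_mid
- pull_knob_grip (a point): middle of the red knob's waist, on its axis, 45 mm above the bench; 36 mm in front of knob_panel at rest; moves with the knob. Waist 30 mm thick, 21 mm long along the axis, then a 44 mm flange on the robot's side (from 12 mm in front of this point) that helps pulling; a 16 mm steel shaft joins it to the housing. Pinch it from above across its sides; nothing under it but the bench
- knob_panel (a point): where the knob's shaft leaves the housing's front face, on the knob's axis, 45 mm above the bench; does not move. Right of the demagnetiser stands a fixed grey machine (x from 0.46 m on, y -0.68 to -0.13 m, 204 mm high, a post with a black disc at its middle up to 380 mm): carry the arm over or in front of it
- pull_knob (a joint): travel of the red start knob, m, growing as it is pulled straight out (along the demagnetiser's -x): 0 fully home, stop at 0.018. A spring pulls it back home: about 3 N at the start of the pull, 9 N at the stop. The start circuit needs it out by more than 0.014 for 0.8 s. A green band on the shaft shows while it is out
- green_driver: bystander: loose screwdriver with a green handle, 170 mm long, lying behind the vice; origin at its middle on its underside
- copper_coil: bystander: loose copper-wound ring, 92 mm across, 28 mm high, behind the work; origin at the centre of its underside

How it is judged:
On the way, in this order (a step that is already met when the one before it is completed fails the run):
1. the yellow screwdriver lies released in both V-rests, blade away from the robot, the knob still off (x of handle_mid in the frame of cradle between -0.015 and 0.015 m and y of handle_mid in the frame of cradle between -0.008 and 0.008 m and z of handle_mid in the frame of cradle between -0.008 and 0.008 m and x of blade_tip in the frame of cradle above 0.1 m and angle between the x axis of yellow_driver and the x axis of demag, either way round below 0.12 rad and contact force between the fingers and yellow_driver below 0.05 N and linear speed of yellow_driver below 0.02 m/s and value of joint pull_knob below 0.004 m), for 0.2 s.
2. the knob is held pulled out by more than 14 mm for 0.8 s, the screwdriver staying in the rests (value of joint pull_knob above 0.014 m and x of handle_mid in the frame of cradle between -0.015 and 0.015 m and y of handle_mid in the frame of cradle between -0.008 and 0.008 m and z of handle_mid in the frame of cradle between -0.008 and 0.008 m and x of blade_tip in the frame of cradle above 0.1 m and angle between the x axis of yellow_driver and the x axis of demag, either way round below 0.12 rad and contact force between the fingers and yellow_driver below 0.05 N and linear speed of yellow_driver below 0.02 m/s), for 0.8 s.
At the end, for the whole second after the job is handed in: The yellow screwdriver lies still and released in both V-rests (handle middle within 15 mm of its place along the rests, 8 mm across, 8 mm in height; axis within 0.12 rad of the rests' line; blade pointing away from the front), and the knob, let go, is back home to within 2 mm (x of handle_mid in the frame of cradle between -0.015 and 0.015 m and y of handle_mid in the frame of cradle between -0.008 and 0.008 m and z of handle_mid in the frame of cradle between -0.008 and 0.008 m and x of blade_tip in the frame of cradle above 0.1 m and angle between the x axis of yellow_driver and the x axis of demag, either way round below 0.12 rad and contact force between the fingers and yellow_driver below 0.05 N and linear speed of yellow_driver below 0.02 m/s and value of joint pull_knob below 0.002 m); the robot touches nothing.
It fails at once if the yellow screwdriver is dropped (falls free by more than about 3 cm) (linear speed of yellow_driver above 0.8 m/s and contact force between the fingers and yellow_driver below 0.05 N).
It fails at once if the green screwdriver is moved by more than 4 cm (distance of green_driver from where it was at the start of the episode above 0.04 m).
It fails at once if the copper ring is moved by more than 4 cm (distance of copper_coil from where it was at the start of the episode above 0.04 m).
It also fails if it takes over 58 s, if anything falls off the work surface, if the arm or the gripper's body presses on something with over 40 N, if the wrist force passes 120 N, or if a joint passes its speed limit or range.

ROBOT

A 6-joint arm with a two-finger parallel gripper is mounted at the origin on a cart in front of the work surface, level with it; the furniture and walls round the work are solid. World frame = base frame: x ahead of the robot, y to its left, z up, the work surface at z = 0. Lengths are in m, angles in rad, forces in N, time in s.
With the tool pointing down it reaches from about 0.375 to 0.975 m from the base axis. Payload 3.8 kg.
Tool frame: the origin (TCP) lies on the centre line of the jaws, within the pads' length; the fingertips stand 14 mm ahead of it and the grasp point (between the pads) lies 5 mm behind it; z points along the fingers, y is the line along which they close (so a half turn about z gives the same grasp; the last joint's range is limited). The gripper opens to 85 mm and grips with 20 to 120 N. Pads are 22 mm wide; open, the fingers measure 114 mm over their backs; the gripper's body (76 mm by 85 mm) begins 54 mm behind the grasp point. The pads swing forward as they close: fully open they stand 13 mm farther back than shut.
Start: joints at [1.241, 0.264, 1.604, -0, 1.274, -0.037], TCP at [0.195, 0.646, 0.245] pointing down, gripper open.
Joint ranges: [-2.63, 2.63], [-0.94, 2.18], [0.31, 2.57], [-1.31, 4.45], [0, 2.66], [-2.55, 2.55]. Speed limits (rad/s): [2.57, 2.57, 3.14, 3.14, 3.14, 3.14].

INTERFACE

Orientations are given as a rotation vector (axis times angle).
In Python, from workcell import bot, eyes, spot_in gives the robot as it stands.
- The arm moves only by the tool carry_out, never from a script. Its argument "series" is text: rows parted by semicolons, each of 4 numbers parted by spaces: the shift along the world's x, y, z in m, then the turn about the world's z in degrees. In form: tx ty tz roll; .... A call has 1 to 20 rows; each row shifts and turns the commanded pose from where the row before left it; what a row does not reach is not made up. A row lasts 1/8 s, in which the tool goes at most 62.5 mm and 10.7 degrees, less where a joint would pass 70% of its speed; a pose out of reach is approached as far as the arm can. A call is refused whole if a number of a shift passes 0.0625 or a number of a turn 10.7, either way. A call with a gripper value outside its range is refused whole. "jaw" is the gripper command: -1 is shut, 1 is fully open, values between are in proportion, set as the call begins (left out, the last holds). The fingers move at their own pace and stop on an object; "grip_force" is the grip in N (left out, the last holds). Time passes only in rows, so rows that do not move let the fingers close. It gives the time, the measured TCP pose, the force, the opening and the grip force at its end, in the units of the state.
- bot.read_state(): the state, without advancing time (a new reading comes with each control period).
- eyes.read_camera(name): name is "scene" or "top" or "wrist"; returns (picture, depth): 400x640x3 uint8, blue, green, red; 400x640 float32, m along the optical axis (not along the pixel's ray), 0 where there is no reading.
- eyes.get_calibration(name): a dict with "K" (3x3 intrinsics, pixels), "position" and "rotation" of the camera in the world; the wrist camera has in their place "T_tool_cam" (4x4, takes a point from camera to tool coordinates, whose origin is the TCP and whose axes are the flange's). Camera axes: x right, y down, z forward; pixel columns grow to the right and rows downward; lengths in m; the calibration is good to about 2 mm. The wrist camera is an equidistant fisheye: a pixel r from the principal point sees the ray r / f radians off the axis. A picture is of the moment at which its call begins: read the wrist's pose just before it. get_calibration takes no time and is no camera call.
- bot.finish_job(): hands the job in; it is judged then, once.
Trained networks look in the newest picture that a camera, given by its name, has taken for a name from the list of things; names that differ only in an ending like _2 or _b are one class to them, and where a whole thing is asked for, a point or a joint stands for the part that bears it (a point fixed in the world has none). Each returns a list of dicts, best first, with "score" (0 to 1); they miss things now and then, are a little off and sometimes report something else, mostly with a low value. They report only what shows in the picture. A call takes as long as a camera call.
- spot_in(camera, target): "rect" ([centre column, centre row, width, height] in pixels, round what is visible of it).
The state is a dict: "time": time; "q": joint angles; "joint_vel": joint speeds; "joint_torque": joint torques, N m; "tool_pos": TCP position; "tcp_rot": TCP orientation; "wrist_force": force on the tool from outside, world axes, zero at the start; "torque": the same for the moment, N m; "width": opening from 0.0 (shut) to 1.0 (fully open); "grip_force": force on a finger pad.
Only numpy, scipy, OpenCV 4.12 (cv2) and the standard library are available. Lean on these libraries where they do the work, as an engineer would, in place of code of your own. Each camera call takes 0.05 s, during which the arm holds its last target. There are 200 camera calls.

## Working session

There is one attempt and no reset: what is moved stays moved. The work goes in short steps, Python scripts to look and compute and a tool call to move; the robot and the scene stay as the last step left them, time stands still between calls to the robot, and variables do not carry over. Pictures are saved under pics/ and viewed, at most 10 in all, crops included, and the job is handed in when it is done.

Besides the shell and the picture viewer there is one more tool, called by a JSON object that holds its "method" and its "body". carry_out: Moves the arm, as the interface text tells. Its arguments: {"type":"object","properties":{"series":{"type":"string"},"jaw":{"type":"number"},"grip_force":{"type":"number"}},"required":["series"]}

```bash
mkdir -p pics; cat > h.py <<'E'
import numpy as np, cv2
from workcell import bot, eyes, spot_in
def cloud(name):
    img,d=eyes.read_camera(name); c=eyes.get_calibration(name); K=np.array(c["K"])
    v,u=np.mgrid[:400,:640]
    p=np.stack([(u-K[0,2])/K[0,0]*d,(v-K[1,2])/K[1,1]*d,d],-1)
    R=np.array(c["rotation"]); 
    if R.shape!=(3,3): R=cv2.Rodrigues(R)[0]
    P=p@R.T+np.array(c["position"]); P[d==0]=np.nan
    return img,P
E
python3 - <<'E'
from h import *
s=bot.read_state(); print(s)
for n in ("scene","top"):
    img,P=cloud(n); cv2.imwrite(f"pics/{n}.png",img); np.savez(f"{n}.npz",img=img,P=P)
    for t in ("yellow_driver","demag","pull_knob_grip","handle_mid","blade_tip"):
        print(n,t,[(np.round(r["rect"]),round(r["score"],2)) for r in spot_in(n,t)[:2]])
E
```

```text
{'time': 0.0, 'q': array([ 1.24110219e+00,  2.64752398e-01,  1.60539790e+00, -2.52366964e-05,
        1.27369777e+00, -3.68860665e-02]), 'joint_vel': array([ 1.11229551e-04,  6.60970633e-04, -5.35673513e-04, -4.66698795e-05,
        3.43161740e-04, -3.05231111e-05]), 'joint_torque': array([ 2.63448215e-03, -5.15125322e+01, -3.67319727e+01,  2.69426209e-04,
        1.29729763e-02, -4.24534494e-05]), 'tool_pos': array([0.19460336, 0.64559657, 0.2439496 ]), 'tcp_rot': array([-0.45823221, -3.10760064,  0.00348993]), 'wrist_force': array([0.06815345, 0.00205313, 0.49910742]), 'torque': array([-0.01885089,  0.00128635, -0.0368545 ]), 'grip_force': 0.0, 'width': 0.9995429624146578}
scene yellow_driver [(array([257., 225.,  34.,  37.]), 0.71)]
scene demag [(array([360., 243., 130.,  78.]), 0.9)]
scene pull_knob_grip [(array([383., 264.,  29.,  28.]), 0.75)]
scene handle_mid [(array([257., 224.,  30.,  40.]), 0.87), (array([361., 244., 135.,  80.]), 0.66)]
scene blade_tip [(array([257., 225.,  32.,  42.]), 0.65)]
top yellow_driver [(array([274., 264.,  84.,  17.]), 0.57)]
top demag [(array([375., 191., 109., 126.]), 0.59)]
top pull_knob_grip [(array([416., 209.,  20.,  28.]), 0.91), (array([275., 263.,  85.,  14.]), 0.22)]
top handle_mid [(array([277., 263.,  87.,  14.]), 0.94)]
top blade_tip [(array([274., 264.,  89.,  14.]), 0.55)]
```

View pics/scene.png

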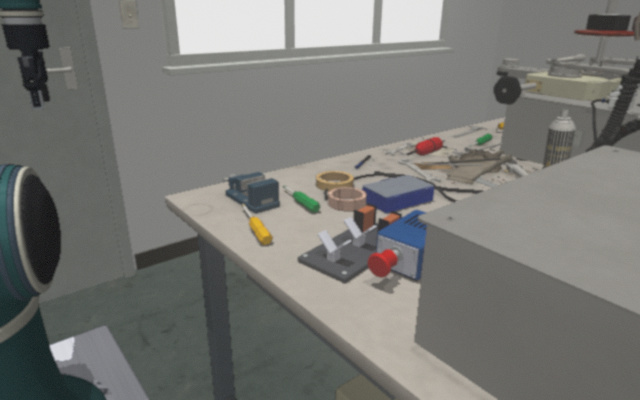

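View pics/top.png

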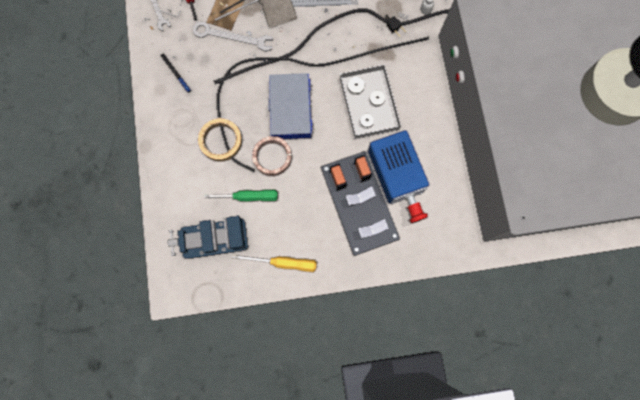

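The top view shows the yellow driver from about (317,266) at the handle end to (237,258) at the tip. The rests are near (360,197) and (372,229), the poles near (338,175) and (363,167), and the knob at (416,211). Next I'll measure them in 3D.

```bash
python3 - <<'E'
from h import *
for n in ("top","scene"):
    z=np.load(n+".npz"); img,P=z["img"],z["P"]
    hsv=cv2.cvtColor(img,cv2.COLOR_BGR2HSV); H,S,V=[hsv[...,i].astype(int) for i in range(3)]
    X,Y,Z=P[...,0],P[...,1],P[...,2]
    ws=(X>.3)&(X<.9)&(Y>-.2)&(Y<.6)&(Z>-.02)&(Z<.2)
    def rep(nm,m):
        q=P[m]; 
        if len(q)<5: print(n,nm,len(q)); return
        c=np.median(q,0); xy=q[:,:2]-q[:,:2].mean(0); w,v=np.linalg.eigh(xy.T@xy)
        a=v[:,1]; t=xy@a; b=xy@v[:,0]
        print(n,nm,len(q),"med",c.round(4),"mean",q.mean(0).round(4),"yaw",round(np.arctan2(a[1],a[0]),3),"ext",np.ptp(t).round(3),np.ptp(b).round(3),"mid",(q[:,:2].mean(0)+a*(t.max()+t.min())/2+v[:,0]*(b.max()+b.min())/2).round(4),"zmax",np.nanpercentile(q[:,2],[5,95]).round(3))
    rep("yellow",ws&(H>18)&(H<32)&(S>150)&(Y>.2)&(X<.55))
    rep("red",ws&((H<6)|(H>174))&(S>150)&(Y<.15)&(X<.7))
    rep("copper",ws&(H>5)&(H<16)&(S>120)&(Y<.25)&(Z>.03))
    rep("blue top",ws&(H>100)&(H<125)&(S>120)&(Y<.2)&(Z>.06)&(Z<.085)&(X<.75))
    dark=ws&(V<100)&(S<60)&(Y<.25)&(Y>-.05)&(Z<.03)&(X<.75)
    rep("bed",dark)
    rep("rests",ws&(V>130)&(S<50)&(Z>.028)&(Z<.075)&(Y<.22)&(Y>-.02)&(X<.62))
E
```

```text
top yellow 438 med [0.4848 0.2675 0.0243] mean [0.485  0.2679 0.024 ] yaw 1.303 ext 0.099 0.024 mid [0.4858 0.2698] zmax [0.019 0.028]
top red 217 med [ 0.5514 -0.0136  0.0582] mean [ 0.5524 -0.0136  0.0581] yaw -2.628 ext 0.151 0.051 mid [0.5972 0.0193] zmax [0.051 0.065]
top copper 368 med [0.6682 0.0959 0.0566] mean [0.6684 0.1135 0.0556] yaw 1.769 ext 0.081 0.048 mid [0.6672 0.1126] zmax [0.044 0.06 ]
top blue top 2360 med [0.662  0.0081 0.071 ] mean [0.6624 0.0079 0.0709] yaw -2.958 ext 0.136 0.09 mid [0.6639 0.0071] zmax [0.067 0.074]
top bed 707 med [0.6512 0.1041 0.0116] mean [0.6429 0.1051 0.0125] yaw 3.008 ext 0.239 0.155 mid [0.604  0.1068] zmax [0.008 0.022]
top rests 648 med [0.5857 0.0845 0.048 ] mean [0.5709 0.0754 0.0466] yaw 1.655 ext 0.15 0.102 mid [0.572  0.0539] zmax [0.032 0.06 ]
scene yellow 298 med [0.4759 0.2446 0.0234] mean [0.4766 0.251  0.0216] yaw 1.333 ext 0.096 0.023 mid [0.4806 0.2649] zmax [0.012 0.027]
scene red 237 med [ 0.5459 -0.0258  0.0584] mean [ 0.5513 -0.0252  0.0573] yaw -2.944 ext 0.039 0.034 mid [ 0.5541 -0.0213] zmax [0.048 0.065]
scene copper 134 med [0.6703 0.0909 0.0574] mean [0.6708 0.1088 0.0573] yaw 1.767 ext 0.076 0.038 mid [0.6712 0.1103] zmax [0.056 0.059]
scene blue top 848 med [0.6257 0.0038 0.0717] mean [0.6309 0.0026 0.0716] yaw -2.421 ext 0.153 0.081 mid [0.6405 0.0205] zmax [0.07  0.073]
scene bed 1949 med [0.5516 0.0753 0.0114] mean [0.5575 0.0735 0.0104] yaw -2.831 ext 0.225 0.208 mid [0.6098 0.0588] zmax [0.002 0.013]
scene rests 664 med [0.5908 0.0938 0.0493] mean [0.5703 0.0713 0.0482] yaw 1.912 ext 0.151 0.122 mid [0.576  0.0533] zmax [0.031 0.065]
```

{"method": "carry_out", "body": {"series": "0.024 -0.0315 0 -7.4;0.024 -0.0315 0 -7.4;0.024 -0.0315 0 -7.4;0.024 -0.0315 0 -7.4;0.024 -0.0315 0 -7.4;0.024 -0.0315 0 -7.4;0.024 -0.0315 0 -7.4;0.024 -0.0315 0 -7.4;0.024 -0.0315 0 -7.4;0.024 -0.0315 0 -7.4;0.024 -0.0315 0 -7.4;0.024 -0.0315 0 -7.4;0 0 0 0;0 0 0 0", "jaw": 1, "grip_force": 40}}

```text
time: 2.35
tool_pos: [0.4826, 0.2685, 0.2453]
tcp_rot: [-2.501, -1.9, -0.0]
wrist_force: [0.1, 0.1, 0.3]
width: 1.004
grip_force: 0.0
```

```bash
cat >> h.py <<'E'
def wrist():
    s=bot.read_state(); img,d=eyes.read_camera("wrist"); c=eyes.get_calibration("wrist"); K=np.array(c["K"]); T=np.array(c["T_tool_cam"])
    v,u=np.mgrid[:400,:640]; a=(u-K[0,2])/K[0,0]; b=(v-K[1,2])/K[1,1]; r=np.hypot(a,b)+1e-9
    t=np.tan(np.minimum(r,1.5)); p=np.stack([a/r*t*d,b/r*t*d,d],-1)
    R=cv2.Rodrigues(s["tcp_rot"])[0]
    P=(p@T[:3,:3].T+T[:3,3])@R.T+s["tool_pos"]; P[(d==0)|(r>1.4)]=np.nan
    return img,P,s
def rect(q):
    (c,wh,ang)=cv2.minAreaRect((q[:,:2]*1000).astype(np.float32)); return np.round(np.array(c)/1000,4),np.round(wh,1),round(np.deg2rad(ang),3)
E
python3 - <<'E'
from h import *
img,P,s=wrist(); cv2.imwrite("pics/w1.png",img); np.savez("w1.npz",img=img,P=P)
hsv=cv2.cvtColor(img,cv2.COLOR_BGR2HSV); H,S,V=[hsv[...,i].astype(int) for i in range(3)]
X,Y,Z=np.moveaxis(P,-1,0); 
m=(H>18)&(H<32)&(S>140)&(abs(X-.484)<.1)&(abs(Y-.268)<.1)&(Z>.003)&(Z<.04)
q=P[m]; print(len(q),rect(q),np.percentile(q[:,2],[5,50,95]),s["tcp_rot"])
xy=q[:,:2]-q[:,:2].mean(0); w,v=np.linalg.eigh(xy.T@xy); print("pca yaw",np.arctan2(v[1,1],v[0,1]),q.mean(0))
E
```

```text
1781 (array([0.4862, 0.2692]), array([102.5,  26.8]), np.float64(1.313)) [0.0171372  0.02473341 0.02713849] [-2.50109927e+00 -1.90003600e+00 -1.01406617e-04]
pca yaw 1.3039713595053848 [0.48685097 0.26983724 0.02353182]
```

View pics/w1.png

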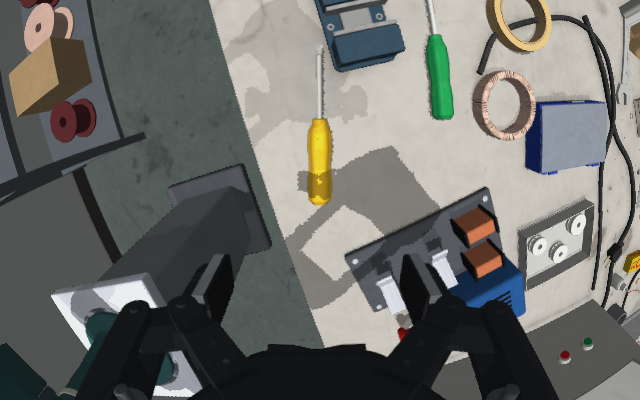

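The handle is at about (319,162), between the open fingers' plane and the camera. Its middle is at (0.486, 0.269) with yaw 1.305, so I'll descend and grip.

{"method": "carry_out", "body": {"series": "0.0035 0.0005 -0.045 0;0 0 -0.045 0;0 0 -0.045 0;0 0 -0.045 0;0 0 -0.025 0;0 0 -0.015 0;0 0 -0.007 0;0 0 0 0;0 0 0 0"}}

```text
time: 3.52
tool_pos: [0.4873, 0.2693, 0.0196]
tcp_rot: [2.501, 1.9, 0.004]
wrist_force: [-0.2, 0.2, 0.5]
width: 1.005
grip_force: 0.0
```

{"method": "carry_out", "body": {"series": "0 0 0 0;0 0 0 0;0 0 0 0;0 0 0 0;0 0 0 0;0 0 0 0;0 0 0 0;0 0 0 0", "jaw": -1, "grip_force": 50}}

```text
time: 4.53
tool_pos: [0.4866, 0.2689, 0.0188]
tcp_rot: [2.502, 1.9, 0.001]
wrist_force: [-2.2, -0.5, 5.3]
width: 0.305
grip_force: 49.6
```

{"method": "carry_out", "body": {"series": "0 0 0.01 0;0 0 0.02 0;0 0 0.04 0;0 0 0.04 0;0 0 0.04 0;0 0 0 0;0 0 0 0"}}

```text
time: 5.4
tool_pos: [0.4858, 0.2685, 0.1678]
tcp_rot: [-2.502, -1.9, 0.001]
wrist_force: [-0.7, -0.4, -1.1]
width: 0.303
grip_force: 49.4
```

```bash
cat > fit.py <<'E'
from h import *
from scipy.optimize import least_squares
from scipy.ndimage import gaussian_filter
# demag pose: V-rest faces, copper/blue tops as known solids; fit by point-to-surface distance
def boxd(p,lo,hi):
    c=(np.array(lo)+hi)/2;h=(np.array(hi)-lo)/2;q=abs(p-c)-h
    return np.linalg.norm(np.maximum(q,0),axis=1)+np.minimum(q.max(1),0)
def fit(Q):
    def f(x):
        c,s=np.cos(x[2]),np.sin(x[2]); d=Q[:,:2]-x[:2]
        p=np.c_[c*d[:,0]+s*d[:,1],-s*d[:,0]+c*d[:,1],Q[:,2]]
        bed=boxd(p,[-.112,-.002,0],[.112,.112,.012]); hs=boxd(p,[-.028,-.096,0],[.112,-.004,.072])
        v=np.abs((p[:,2]-.03)-abs(p[:,1]-.055))/1.414
        dx=np.minimum(abs(p[:,0]+.073),abs(p[:,0]-.005))-.011
        v=np.hypot(v,np.maximum(dx,0)); v[(p[:,2]<.034)|(p[:,2]>.062)]=9
        r=np.minimum(np.minimum(abs(bed),abs(hs)),v); return np.minimum(r,.012)
    best=min((least_squares(f,[.613+a,.048+b,y],loss="soft_l1",f_scale=.002) for a in(-.005,.005) for b in(-.005,.005) for y in(.18,.2)),key=lambda r:r.cost)
    x=best.x;c,s=np.cos(x[2]),np.sin(x[2]);R=np.array([[c,-s],[s,c]])
    print("pose",x.round(4),"cost",round(best.cost/len(Q)*1e6,3),"cradle",(x[:2]+R@[-.034,.055]).round(4),"knob",(x[:2]+R@[-.064,-.05]).round(4))
    return x
E
python3 - <<'E'
from fit import *
for n in ("top","scene","w1"):
    P=np.load(n+".npz")["P"]; c,s=np.cos(.19),np.sin(.19)
    d=P[...,:2]-[.613,.048]; a=c*d[...,0]+s*d[...,1]; b=-s*d[...,0]+c*d[...,1]
    m=(abs(a)<.12)&(b>-.105)&(b<.12)&(P[...,2]>.006)&(P[...,2]<.085)&~((a<-.033)&(b<-.01))&~((a>.03)&(b>0)&(P[...,2]>.02))
    print(n,m.sum()); fit(P[m])
E
```

```text
top 7052
pose [0.6136 0.0457 0.1925] cost 1.733 cradle [0.5697 0.0932] knob [ 0.5603 -0.0156]
scene 4919
pose [0.6132 0.0454 0.1899] cost 1.456 cradle [0.5695 0.093 ] knob [ 0.5598 -0.0157]
w1 9543
pose [0.6142 0.0442 0.1947] cost 0.902 cradle [0.5702 0.0916] knob [ 0.5611 -0.0172]
```

{"method": "carry_out", "body": {"series": "0.0105 -0.022 0 -7.9;0.0105 -0.022 0 -7.9;0.0105 -0.022 0 -7.9;0.0105 -0.022 0 -7.9;0.0105 -0.022 0 -7.9;0.0105 -0.022 0 -7.9;0.0105 -0.022 0 -7.9;0.0105 -0.022 0 -7.9;0 0 0 0;0 0 0 0;0 0 0 0"}}

```text
time: 6.78
tool_pos: [0.5695, 0.0934, 0.1675]
tcp_rot: [-3.126, -0.31, 0.002]
wrist_force: [0.1, 0.1, -0.2]
width: 0.301
grip_force: 49.4
```

```bash
python3 - <<'E'
from fit import *
img,P,s=wrist(); cv2.imwrite("pics/w2.png",img); print(s["tool_pos"],s["tcp_rot"], 2*np.arctan2(s["tcp_rot"][1],s["tcp_rot"][0])-np.pi/2)
c,sn=np.cos(.193),np.sin(.193); d=P[...,:2]-[.6137,.0452]; a=c*d[...,0]+sn*d[...,1]; b=-sn*d[...,0]+c*d[...,1]
m=(abs(a)<.12)&(b>-.105)&(b<.12)&(P[...,2]>.006)&(P[...,2]<.085)&~((a<-.033)&(b<-.01))&~((a>.03)&(b>0)&(P[...,2]>.02))
print(m.sum()); fit(P[m])
img2,P2=cloud("top"); cv2.imwrite("pics/t2.png",img2)
for nm,I,Q in(("wrist",img,P),("top",img2,P2)):
    d=Q[...,:2]-[.6137,.0452]; a=c*d[...,0]+sn*d[...,1]; b=-sn*d[...,0]+c*d[...,1]; Z=Q[...,2]
    h=cv2.cvtColor(I,cv2.COLOR_BGR2HSV); g=(abs(a+.0)<.15)&(abs(b-.055)<.08)&(Z>.12)&(Z<.2)
    y=g&(h[...,0]>18)&(h[...,0]<32)&(h[...,1]>140); bl=(abs(a-.06)<.06)&(abs(b-.055)<.04)&(Z>.13)&(Z<.19)&~y
    for k,mm in(("handle",y),("blade",bl)):
        if mm.sum()>5: print(nm,k,mm.sum(),"a",np.percentile(a[mm],[1,99]).round(4),"b",np.median(b[mm]).round(4),"z",np.median(Z[mm]).round(4),"slope",(np.polyfit(a[mm],b[mm],1)).round(3),"zslope",np.polyfit(a[mm],Z[mm],1).round(3))
E
```

```text
[0.56952561 0.09340062 0.16750471] [-3.12607560e+00 -3.09632006e-01  2.33914094e-03] -7.656529356672668
36065
pose [0.6138 0.0439 0.1945] cost 0.296 cradle [0.5698 0.0913] knob [ 0.5606 -0.0175]
wrist handle 9317 a [-0.0781  0.0186] b 0.0549 z 0.1733 slope [0.01  0.055] zslope [-0.034  0.171]
wrist blade 2381 a [0.0173 0.0893] b 0.0559 z 0.1656 slope [0.003 0.056] zslope [0.004 0.165]
top handle 148 a [-0.0837 -0.0442] b 0.0635 z 0.1725 slope [0.06  0.067] zslope [-0.031  0.17 ]
top blade 6 a [0.0985 0.1041] b 0.0604 z 0.1638 slope [-0.023  0.063] zslope [0.562 0.106]
```

View pics/w2.png

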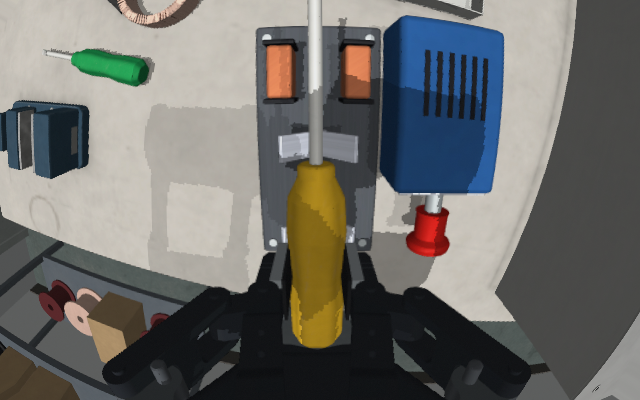

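The picture shows the driver held along the bed line. The blade runs between the copper blocks (x≈315), the handle lies over the rests, and the knob is home at (430,230). It needs about -1.5 mm in y, then lowering by about 112 mm.

{"method": "carry_out", "body": {"series": "0.0003 -0.0015 -0.03 0;0 0 -0.03 0;0 0 -0.025 0;0 0 -0.012 0;0 0 -0.006 0;0 0 -0.003 0;0 0 -0.002 0;0 0 0 0;0 0 0 0"}}

```text
time: 8.0
tool_pos: [0.571, 0.0913, 0.0608]
tcp_rot: [-3.127, -0.307, -0.001]
wrist_force: [0.3, 0.5, -0.1]
width: 0.301
grip_force: 49.4
```

{"method": "carry_out", "body": {"series": "0 0 -0.002 0;0 0 -0.001 0;0 0 -0.001 0;0 0 -0.001 0;0 0 0 0;0 0 0 0"}}

```text
time: 8.75
tool_pos: [0.5708, 0.0916, 0.0556]
tcp_rot: [-3.126, -0.307, -0.001]
wrist_force: [-1.3, 2.5, 4.4]
width: 0.301
grip_force: 49.9
```

```bash
cat > look.py <<'E'
from fit import *
import sys
img,P,s=wrist(); cv2.imwrite(f"pics/{sys.argv[1]}.png",img); print(s["tool_pos"],s["wrist_force"])
c,sn=np.cos(.1945),np.sin(.1945); d=P[...,:2]-[.6138,.0439]; a=c*d[...,0]+sn*d[...,1]; b=-sn*d[...,0]+c*d[...,1]; Z=P[...,2]
h=cv2.cvtColor(img,cv2.COLOR_BGR2HSV); y=(abs(a)<.15)&(abs(b-.055)<.05)&(Z>.03)&(Z<.2)&(h[...,0]>18)&(h[...,0]<32)&(h[...,1]>140)
bl=(a>.03)&(a<.11)&(abs(b-.055)<.012)&(Z>.03)&(Z<.2)&~y
for k,mm in(("handle",y),("blade",bl)):
    if mm.sum()>5: print(k,mm.sum(),"a",np.percentile(a[mm],[1,99]).round(4),"b",np.median(b[mm]).round(4),"z50/99",np.percentile(Z[mm],[50,99]).round(4),"slope",np.polyfit(a[mm],b[mm],1).round(3))
E
python3 look.py w3
```

```text
[0.57078653 0.09162546 0.05564079] [-1.33515011  2.50926685  4.4030966 ]
handle 9327 a [-0.0765  0.0197] b 0.0543 z50/99 [0.0612 0.0648] slope [0.005 0.054]
blade 1952 a [0.0306 0.0914] b 0.0549 z50/99 [0.0524 0.0543] slope [0.01  0.054]
```

It has touched down with the axis at about 50 mm, so I'll release with a partial opening.

{"method": "carry_out", "body": {"series": "0 0 0 0;0 0 0 0;0 0 0 0;0 0 0 0;0 0 0 0", "jaw": 0.2}}

```text
time: 9.43
tool_pos: [0.5706, 0.0912, 0.0552]
tcp_rot: [3.126, 0.307, -0.0]
wrist_force: [0.3, 0.9, 0.1]
width: 0.603
grip_force: 0.0
```

{"method": "carry_out", "body": {"series": "0 0 0.01 0;0 0 0.03 0;0 0 0.05 0;0 0 0.04 0;0 0 0 0;0 0 0 0"}}

```text
time: 10.18
tool_pos: [0.5703, 0.0912, 0.1853]
tcp_rot: [3.127, 0.307, 0.0]
wrist_force: [-1.1, -0.5, -1.2]
width: 0.599
grip_force: 0.0
```

```bash
python3 look.py w4; python3 - <<'E'
from h import *
img,P=cloud("top"); cv2.imwrite("pics/t4.png",cv2.resize(img[120:280,220:460],None,fx=3,fy=3))
I=cv2.imread("pics/w4.png")
# knob axis from the wrist picture (red), demag frame
s=np.load
E
```

```text
[0.57030732 0.09122098 0.18533198] [-1.08730954 -0.5101752  -1.2406448 ]
handle 3182 a [-0.0799  0.0189] b 0.0551 z50/99 [0.0605 0.0642] slope [0.001 0.055]
blade 637 a [0.0306 0.1053] b 0.056 z50/99 [0.0516 0.0538] slope [-0.001  0.056]
```

View pics/w4.png

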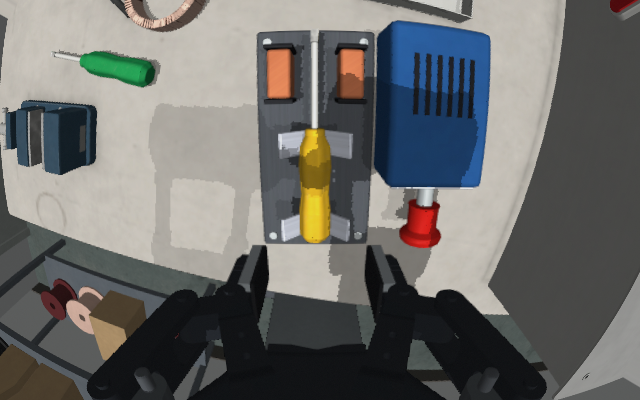

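The driver lies centred in the rests (offsets about 0–1 mm, height right), and the knob is home at (420,220). Next, the knob.

{"method": "carry_out", "body": {"series": "-0.0015 -0.018 0 0;-0.0015 -0.018 0 0;-0.0015 -0.018 0 0;-0.0015 -0.018 0 0;-0.0015 -0.018 0 0;-0.0015 -0.018 0 0;0 0 -0.03 0;0 0 0 0", "jaw": 0.6}}

```text
time: 11.28
tool_pos: [0.5594, -0.0174, 0.1529]
tcp_rot: [-3.126, -0.306, 0.008]
wrist_force: [-0.2, 0.9, 0.1]
width: 0.803
grip_force: 0.0
```

```bash
python3 - <<'E'
from h import *
img,P,s=wrist(); print(s["tool_pos"],s["tcp_rot"])
c,sn=np.cos(.1945),np.sin(.1945); d=P[...,:2]-[.6138,.0439]; a=c*d[...,0]+sn*d[...,1]; b=-sn*d[...,0]+c*d[...,1]; Z=P[...,2]
h=cv2.cvtColor(img,cv2.COLOR_BGR2HSV); r=((h[...,0]<7)|(h[...,0]>173))&(h[...,1]>140)&(a<-.02)&(a>-.12)&(abs(b+.05)<.04)&(Z>.02)&(Z<.09)
print(r.sum(),np.percentile(a[r],[1,99]))
for lo in np.arange(-.09,-.035,.005):
    m=r&(a>=lo)&(a<lo+.005)
    if m.sum()>3: print(round(lo,3),m.sum(),"b",np.percentile(b[m],[2,98]).round(4),"z",np.percentile(Z[m],98).round(4))
E
```

```text
[ 0.55942159 -0.01740971  0.15293876] [-3.12567469 -0.3058821   0.00824865]
2086 [-0.08697379 -0.05008432]
-0.09 97 b [-0.0671 -0.0333] z 0.0662
-0.085 305 b [-0.0696 -0.031 ] z 0.0671
-0.08 454 b [-0.0687 -0.0316] z 0.0653
-0.075 218 b [-0.0638 -0.0366] z 0.0607
-0.07 213 b [-0.0637 -0.0367] z 0.0607
-0.065 221 b [-0.0646 -0.0368] z 0.0605
-0.06 218 b [-0.0641 -0.0368] z 0.0606
-0.055 348 b [-0.0642 -0.0362] z 0.0611
-0.05 12 b [-0.0597 -0.0423] z 0.0584
```

{"method": "carry_out", "body": {"series": "0.0015 0 -0.03 0;0 0 -0.03 0;0 0 -0.025 0;0 0 -0.015 0;0 0 -0.01 0;0 0 0 0;0 0 0 0"}}

```text
time: 12.2
tool_pos: [0.564, -0.0168, 0.0463]
tcp_rot: [3.126, 0.307, 0.003]
wrist_force: [0.2, 0.7, 0.3]
width: 0.802
grip_force: 0.0
```

{"method": "carry_out", "body": {"series": "-0.0015 -0.0008 -0.003 0;0 0 0 0;0 0 0 0;0 0 0 0"}}

```text
time: 12.7
tool_pos: [0.5617, -0.0176, 0.0424]
tcp_rot: [3.126, 0.307, 0.0]
wrist_force: [-1.0, -0.1, -0.4]
width: 0.801
grip_force: 0.0
```

{"method": "carry_out", "body": {"series": "0 0 0 0;0 0 0 0;0 0 0 0;0 0 0 0;0 0 0 0;0 0 0 0", "jaw": -1, "grip_force": 50}}

```text
time: 13.45
tool_pos: [0.5614, -0.0165, 0.0426]
tcp_rot: [-3.125, -0.306, 0.001]
wrist_force: [-2.3, 5.0, 4.2]
width: 0.332
grip_force: 49.1
```

{"method": "carry_out", "body": {"series": "-0.003 -0.0006 0 0;-0.003 -0.0006 0 0;-0.003 -0.0006 0 0;-0.003 -0.0006 0 0;-0.003 -0.0006 0 0;-0.003 -0.0006 0 0;0 0 0 0;0 0 0 0"}}

```text
time: 14.45
tool_pos: [0.5462, -0.0196, 0.0427]
tcp_rot: [-3.125, -0.305, -0.009]
wrist_force: [6.1, 6.5, -4.4]
width: 0.338
grip_force: 49.6
```

{"method": "carry_out", "body": {"series": "-0.0015 -0.0003 0 0;-0.0015 -0.0003 0 0;0 0 0 0;0 0 0 0;0 0 0 0;0 0 0 0;0 0 0 0;0 0 0 0;0 0 0 0;0 0 0 0;0 0 0 0;0 0 0 0"}}

```text
time: 15.95
tool_pos: [0.5437, -0.02, 0.0427]
tcp_rot: [-3.125, -0.305, -0.01]
wrist_force: [9.2, 8.6, -5.6]
width: 0.328
grip_force: 49.8
```

```bash
python3 look.py w5; python3 - <<'E'
import cv2
I=cv2.imread("pics/w5.png"); cv2.imwrite("pics/w5c.png",cv2.resize(I[50:350,170:470],None,fx=2,fy=2))
E
```

```text
[ 0.54365901 -0.02003135  0.04270519] [ 9.20812421  8.61713714 -5.59468923]
handle 9794 a [-0.0797  0.018 ] b 0.0477 z50/99 [0.0586 0.0641] slope [0.015 0.05 ]
blade 625 a [0.0302 0.0569] b 0.0541 z50/99 [0.0516 0.0539] slope [0.008 0.054]
```

View pics/w5c.png

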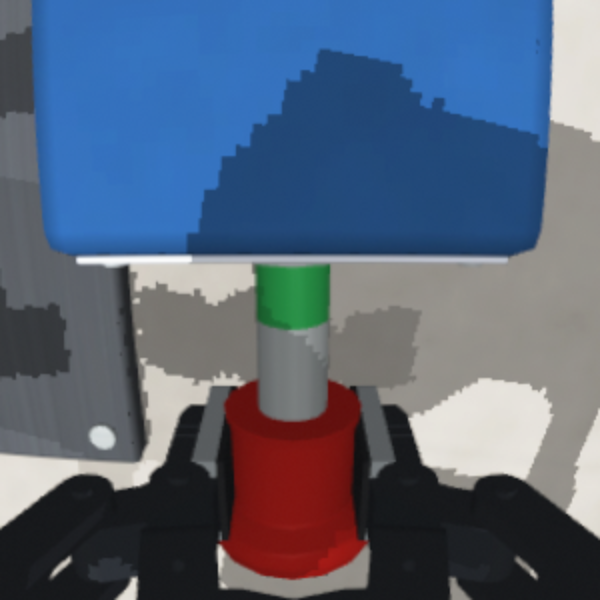

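The green band shows at (292,295), about as long as the shaft is thick, so the knob is out by roughly 17–18 mm. I'll pull slightly more, hold, guide it home and release.

{"method": "carry_out", "body": {"series": "-0.001 -0.0002 0 0;-0.001 -0.0002 0 0;0 0 0 0;0 0 0 0;0 0 0 0;0 0 0 0;0 0 0 0;0 0 0 0;0 0 0 0;0 0 0 0;0 0 0 0;0 0 0 0"}}

```text
time: 17.5
tool_pos: [0.5436, -0.0201, 0.0428]
tcp_rot: [-3.125, -0.305, -0.017]
wrist_force: [13.5, 10.4, -11.1]
width: 0.334
grip_force: 50.2
```

{"method": "carry_out", "body": {"series": "0.004 0.0008 0 0;0.004 0.0008 0 0;0.004 0.0008 0 0;0.004 0.0008 0 0;0.004 0.0008 0 0;0.002 0.0004 0 0;0 0 0 0;0 0 0 0"}}

```text
time: 18.5
tool_pos: [0.5614, -0.0165, 0.0426]
tcp_rot: [-3.125, -0.306, -0.003]
wrist_force: [-0.2, 5.7, 0.9]
width: 0.336
grip_force: 51.6
```

{"method": "carry_out", "body": {"series": "0 0 0 0;0 0 0 0;0 0 0 0;0 0 0 0;0 0 0 0;0 0 0 0", "jaw": 0.6}}

```text
time: 19.25
tool_pos: [0.5606, -0.0178, 0.0423]
tcp_rot: [3.127, 0.307, 0.0]
wrist_force: [0.2, -0.4, 0.5]
width: 0.797
grip_force: 0.0
```

{"method": "carry_out", "body": {"series": "0 0 0.01 0;0 0 0.03 0;0 0 0.05 0;0 0 0.04 0;-0.003 0.02 0.01 0;0 0 0 0;0 0 0 0"}}

```text
time: 20.12
tool_pos: [0.5562, 0.0026, 0.1804]
tcp_rot: [-3.126, -0.309, 0.005]
wrist_force: [0.4, -0.9, -0.7]
width: 0.802
grip_force: 0.0
```

```bash
python3 look.py w6
```

```text
[0.55622878 0.00263367 0.18035929] [ 0.39175504 -0.85608772 -0.73909311]
handle 3130 a [-0.0813  0.018 ] b 0.0515 z50/99 [0.0606 0.0643] slope [0.009 0.052]
blade 600 a [0.0308 0.1041] b 0.055 z50/99 [0.0514 0.0537] slope [0.005 0.055]
```

View pics/w6.png

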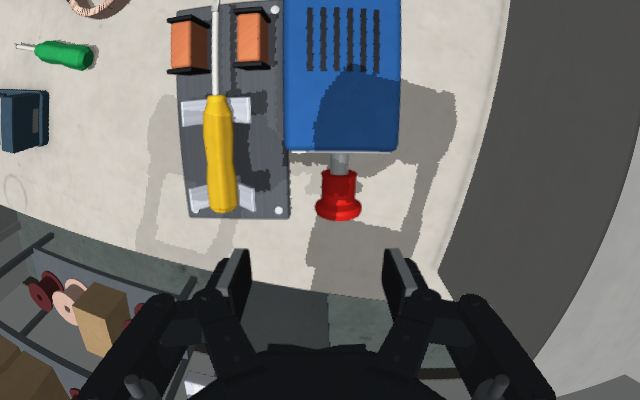

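The knob is back home at (338,190) with no green showing, the driver still lies in both rests at (220,155), and the gripper is clear. The second pull added force but no travel, so the knob had reached its stop.

```bash
python3 -c "
from workcell import bot
print(bot.finish_job())"
```

```text
the job is handed in; nothing more can be done
None
```

The job is handed in, but no verdict came back: the yellow screwdriver lies released in both V-rests, and the knob was pulled to its stop, held over 2 s, and is back home, with the green screwdriver and copper ring not touched.

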